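Restock the spice rack: new jars behind the opened ones

TASK

Restock the two-step spice rack with the row of four new jars from the wire caddy: stand each new jar upright in the empty compartment of the rear step directly behind the opened jar of the same kind, so that the rear row repeats the order of the front row. The opened jars stay standing in their compartments in front, so that they are used up first.

Things in the scene. Friction and masses are not known exactly. Their poses are not given: they have to be found in the camera images.
- spice_rack: Fixed dark wooden rack, 162 (x) x 284 (y) x 86 mm. Origin: centre of underside on worktop; x away from robot, y left. 4 + 4 compartments 61 wide, 70 deep at y = +99, +33, -33, -99 mm. Front step: x = -39, floor 14 mm above origin, walls to 36, cheeks to 48. Rear step (empty): x = +39, floor 44, front lip and partitions to 64, back and cheeks to 86 mm
- wire_caddy: Fixed black wire caddy on a pale wooden base, 84 (x) x 292 (y) x 53 mm. Origin: centre of underside on worktop; x away from robot, y left along the row. Four compartments, centres x = 0, y = +99, +33, -33, -99 mm, floor 16 mm above origin, wires to 48 mm. Holds the new jars at the start. (Wall cabinets hang 0.55 m above the worktop from 0.6 m ahead of the robot on)
- new_a: New jar of kind A, in the wire caddy at the start: round clear glass jar, 41 mm across and 105 mm tall, dark brown cap with a pale disc on top, white-and-orange label; about 0.11 kg. Origin: centre of its underside, z up the jar. Can be gripped across the cap from above
- new_b: New jar of kind B, in the wire caddy at the start: round jar, 44 mm across and 105 mm tall, dark olive cap with a blue mark on top, dark blue label; about 0.11 kg. Origin: centre of its underside, z up the jar. Can be gripped across the cap from above
- new_c: New jar of kind C, in the wire caddy at the start: squarish clear glass jar (rounded corners), 44 mm across and 109 mm tall, round plain white cap, tan label; about 0.11 kg. Origin: centre of its underside, z up the jar. Can be gripped across the cap from above
- new_d: New jar of kind D, in the wire caddy at the start: round amber glass jar, 43 mm across and 105 mm tall, ribbed bright red cap, white label with a red band; about 0.11 kg. Origin: centre of its underside, z up the jar. Can be gripped across the cap from above
- open_a: Opened jar of kind A, standing loose in the front row of the spice rack: the same make as the new jar of kind A (round clear glass jar, 41 mm across and 105 mm tall, dark brown cap with a pale disc on top, white-and-orange label). Origin: centre of its underside, z up the jar
- open_b: Opened jar of kind B, standing loose in the front row of the spice rack: the same make as the new jar of kind B (round jar, 44 mm across and 105 mm tall, dark olive cap with a blue mark on top, dark blue label). Origin: centre of its underside, z up the jar
- open_c: Opened jar of kind C, standing loose in the front row of the spice rack: the same make as the new jar of kind C (squarish clear glass jar (rounded corners), 44 mm across and 109 mm tall, round plain white cap, tan label). Origin: centre of its underside, z up the jar
- open_d: Opened jar of kind D, standing loose in the front row of the spice rack: the same make as the new jar of kind D (round amber glass jar, 43 mm across and 105 mm tall, ribbed bright red cap, white label with a red band). Origin: centre of its underside, z up the jar
Things that resemble listed ones, but are neither listed nor needed, are in the scene too. Leave any purple or yellow look-alike of the new_b alone.

How it is judged:
By the outcome, as a careful person would: the job done as asked, in the order asked, and still so for the second after the job is handed in, with the robot touching nothing.
It also fails if it takes over 99 s, if anything falls off the work surface, if the arm or the gripper's body presses on something with over 40 N, if the wrist force passes 120 N, or if a joint passes its speed limit or range.

ROBOT

A 6-joint arm with a two-finger parallel gripper is mounted at the origin on a cart in front of the work surface, level with it; the furniture and walls round the work are solid. World frame = base frame: x ahead of the robot, y to its left, z up, the work surface at z = 0. Lengths are in m, angles in rad, forces in N, time in s.
With the tool pointing down it reaches from about 0.35 to 0.725 m from the base axis. Payload 4.3 kg.
Tool frame: the origin (TCP) lies midway between the tips of the shut fingers; the grasp point (between the pads) lies 19 mm behind it; z points along the fingers, y is the line along which they close (so a half turn about z gives the same grasp; the last joint's range is limited). The gripper opens to 85 mm and grips with 20 to 120 N. Pads are 22 mm wide; open, the fingers measure 114 mm over their backs; the gripper's body (76 mm by 85 mm) begins 54 mm behind the grasp point. The pads swing forward as they close: fully open they stand 13 mm farther back than shut.
Start: joints at [1.222, 0.377, 0.081, 1.274, 0, 1.46], TCP at [0.136, 0.559, 0.231] pointing down, gripper open.
Joint ranges: [-2.72, 2.72], [-0.84, 1.66], [-1.02, 1.22], [-1.77, 2.12], [-1.37, 1.28], [-3.14, 3.14]. Speed limits (rad/s): [2.57, 2.57, 3.14, 3.14, 3.14, 3.14].

INTERFACE

Orientations are given as a unit quaternion [x, y, z, w].
In Python, from bench import read_state, snapshot, r gives the robot as it stands.
- The arm moves only by the shell command python3 -m creep 'ROWS' [FORCE]. ROWS is JSON, a list of rows, each an object of numbers: "rx", "ry", "rz": the turn, a rotation vector about the tool's x, y, z in rad; "x", "y", "z": the shift along the tool's x, y, z in cm; "hand": the opening, from -1 (shut) to 1 (fully open). A call has 1 to 5 rows; each row is the pose to reach, as a shift and turn from the pose commanded when the call began, along the tool's axes at that moment; what a row does not reach only later rows make up. A row lasts 1/12 s, in which the tool goes at most 41.7 mm and 7.16 degrees, less where a joint would pass 70% of its speed; a pose out of reach is approached as far as the arm can. A call with a gripper value outside its range is refused whole. The fingers move at their own pace and stop on an object; FORCE is the grip in N (left out, the last holds). Time passes only in rows, so rows that repeat a pose let the fingers close. It gives the time, the measured TCP pose, the force, the opening and the grip force at its end, in the units of the state.
- read_state(): the state, without advancing time (a new reading comes with each control period).
- snapshot(name): name is "scene" or "top" or "wrist"; returns a dict with "image" (400x640x3 uint8, red, green, blue), "fx", "fy", "cx", "cy" (pixels), "xyz" and "attitude" of the camera in the world. Camera axes: x right, y down, z forward; pixel columns grow to the right and rows downward; lengths in m; the calibration is good to about 2 mm. A picture is of the moment at which its call begins. There is no depth.
- r.close_job(): hands the job in; it is judged then, once.
The state is a dict: "t": time; "qpos": joint angles; "joint_vel": joint speeds; "tau": joint torques, N m; "position": TCP position; "tcp_rot": TCP orientation; "wrist_force": force on the tool from outside, world axes, zero at the start; "torque": the same for the moment, N m; "finger_gap": finger opening in m; "grip_force": force on a finger pad.
Only numpy, scipy, OpenCV 4.12 (cv2) and the standard library are available. Lean on these libraries where they do the work, as an engineer would, in place of code of your own. Each camera call takes 0.05 s, during which the arm holds its last target. There are 200 camera calls.

## Working session

There is one attempt and no reset: what is moved stays moved. The work goes in short steps, Python scripts to look and compute and a shell command to move; the robot and the scene stay as the last step left them, time stands still between calls to the robot, and variables do not carry over. Pictures are saved under pics/ and viewed, at most 14 in all, crops included, and the job is handed in when it is done.

```bash
mkdir -p pics; ls; cat > h.py <<'E'
import numpy as np,cv2
from bench import read_state,snapshot,r
from scipy.spatial.transform import Rotation as R
E
python3 - <<'E'
from h import *
import pickle
s=read_state();print({k:np.round(v,3).tolist() for k,v in s.items()})
D={}
for n in("scene","top","wrist"):
    d=snapshot(n);D[n]=d;cv2.imwrite(f"pics/{n}0.png",d["image"][:,:,::-1])
    print(n,{k:np.round(d[k],3).tolist() for k in d if k!="image"})
pickle.dump(D,open("d0.pkl","wb"))
E
```

```text
pics
{'t': 0.0, 'qpos': [1.222, 0.378, 0.08, 1.274, 0.0, 1.46], 'joint_vel': [-0.001, 0.001, 0.001, -0.001, -0.001, 0.001], 'tau': [0.0, -46.361, 26.987, 0.021, -0.0, 0.0], 'position': [0.136, 0.558, 0.23], 'tcp_rot': [0.119, 0.993, -0.001, -0.0], 'wrist_force': [-0.549, 0.942, -0.532], 'torque': [-0.057, 0.038, -0.015], 'grip_force': 0.0, 'finger_gap': 0.085}
scene {'fx': 375.408, 'fy': 375.408, 'cx': 318.536, 'cy': 203.384, 'xyz': [0.063, -0.744, 0.621], 'attitude': [0.863, -0.21, 0.096, -0.45]}
top {'fx': 398.124, 'fy': 398.124, 'cx': 315.405, 'cy': 195.153, 'xyz': [0.339, 0.005, 1.109], 'attitude': [-0.703, 0.71, -0.029, 0.023]}
wrist {'fx': 291.113, 'fy': 291.113, 'cx': 326.667, 'cy': 198.535, 'xyz': [0.068, 0.574, 0.372], 'attitude': [0.778, 0.612, 0.085, 0.11]}
```

View pics/top0.png

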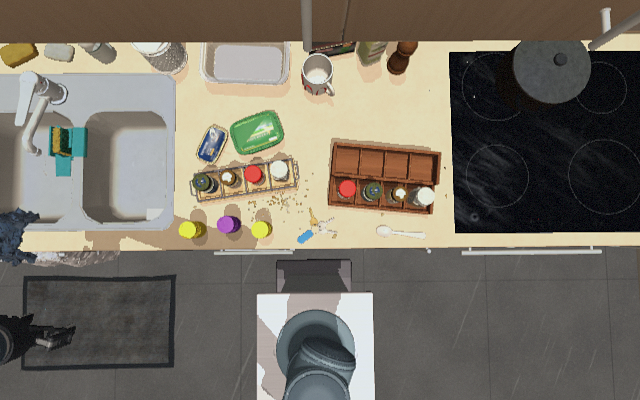

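View pics/scene0.png

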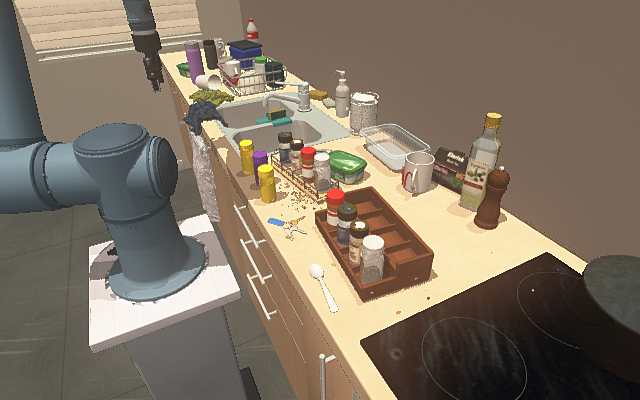

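The top view shows caddy caps, left to right, B (204,183), A (229,178), D (253,174) and C (280,169). The front row of the rack is D (347,188), B (372,191), A (399,194) and C (425,196), with the empty rear step behind it. Possible mix-ups for the new jars are the yellow jars (190,230) and (262,230), the purple jar (228,225), and the opened jars in the rack. I choose the four inside the wire caddy and check them in a close crop.

```bash
cat >> h.py <<'E'
def ray(d,u,v):
    Rm=R.from_quat(d["attitude"]).as_matrix()
    return Rm@np.array([(u-d["cx"])/d["fx"],(v-d["cy"])/d["fy"],1.])
def onz(d,u,v,z):
    q=ray(d,u,v);p=np.array(d["xyz"]);return p+q*(z-p[2])/q[2]
def proj(d,P):
    c=R.from_quat(d["attitude"]).as_matrix().T@(np.array(P)-d["xyz"]);return d["cx"]+d["fx"]*c[0]/c[2],d["cy"]+d["fy"]*c[1]/c[2]
E
python3 - <<'E'
from h import *
import pickle
d=pickle.load(open("d0.pkl","rb"))["top"];im=d["image"][:,:,::-1]
cv2.imwrite("pics/crop1.png",cv2.resize(im[132:247,184:450],None,fx=3,fy=3,interpolation=cv2.INTER_CUBIC))
for n,u,v,z in[("B",204,183,.121),("A",229,178,.121),("D",253,174,.121),("C",280,169,.125),("oD",347,188,.119),("oB",372,191,.119),("oA",399,194,.119),("oC",425,196,.123)]:print(n,onz(d,u,v,z).round(3))
E
```

```text
B [0.445 0.272 0.121]
A [0.457 0.21  0.121]
D [0.466 0.151 0.121]
C [0.477 0.083 0.125]
oD [ 0.429 -0.084  0.119]
oB [ 0.421 -0.146  0.119]
oA [ 0.413 -0.213  0.119]
oC [ 0.407 -0.277  0.123]
```

View pics/crop1.png

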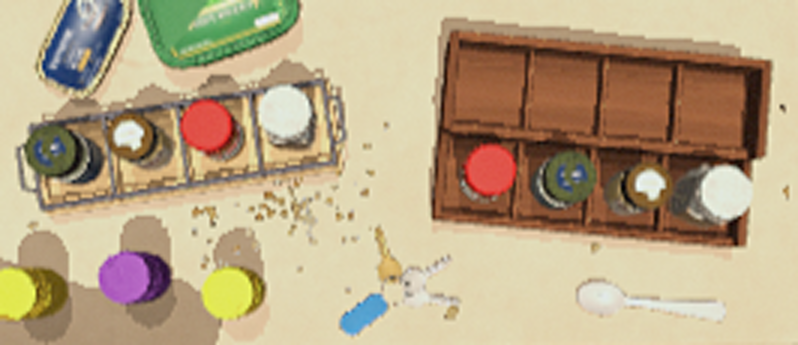

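The crop confirms the caddy order B, A, D, C (crop pixels (53,150), (131,137), (208,126), (286,112)) and the rack front order D, B, A, C. The yellow and purple decoys stand outside the caddy, at crop y about 280–290.

```bash
python3 - <<'E'
from h import *
import pickle
D=pickle.load(open("d0.pkl","rb"));d=D["top"]
f=lambda x,y,z:onz(d,184+x/3-.33,132+y/3-.33,z)
N={}
for n,x,y,z in[("B",53,150,.121),("A",132,138,.121),("D",208,126,.121),("C",286,112,.125)]:
    N[n]=f(x,y,z)
# rack: 2D rigid fit
loc=np.array([[81,142],[81,-142],[-81,142],[-81,-142]])/1000
w=np.array([f(450,30,.086)[:2],f(771,61,.086)[:2],f(433,218,.048)[:2],f(746,246,.048)[:2]])
def fit(l,w):
    lc,wc=l-l.mean(0),w-w.mean(0)
    a=np.arctan2((lc[:,0]*wc[:,1]-lc[:,1]*wc[:,0]).sum(),(lc*wc).sum())
    M=np.array([[np.cos(a),-np.sin(a)],[np.sin(a),np.cos(a)]]);t=w.mean(0)-M@l.mean(0);return a,M,t,(l@M.T+t-w)
a,M,t,e=fit(loc,w);print("rack",t,np.degrees(a),e.round(4).tolist())
Y=dict(D=.099,B=.033,A=-.033,C=-.099)
a2,M2,t2,e2=fit(np.array([[0,.099],[0,.033],[0,-.033],[0,-.099]]),np.array([N[k][:2] for k in"BADC"]))
print("caddy",t2,np.degrees(a2),e2.round(4).tolist())
for k in"BADC":print(k,N[k].round(4),"->",(M@[.039,Y[k]]+t).round(4))
o=cv2.resize(d["image"][132:247,184:450,::-1],None,fx=3,fy=3,interpolation=cv2.INTER_CUBIC)
def mk(P,c):
    u,v=proj(d,P);cv2.circle(o,(int((u-184+.33)*3),int((v-132+.33)*3)),3,c,-1)
for y in(.142,.066,0,-.066,-.142):
    for x,z in((.081,.086),(.004,.064),(-.081,.048 if abs(y)>.1 else .036)):
        mk([*(M@[x,y]+t),z],(255,255,0))
for k in Y: mk([*(M@[.039,Y[k]]+t),.044],(0,255,0)); mk(N[k],(0,255,0))
for y in(.099,.033,-.033,-.099):
  for x in (-.042,.042): mk([*(M2@[x,y]+t2),.048],(255,0,255))
cv2.imwrite("pics/crop2.png",o)
E
```

```text
rack [ 0.45837336 -0.18532342] -5.783873548835587 [[-0.0001, 0.0015], [0.001, -0.0025], [0.0, 0.0026], [-0.0009, -0.0016]]
caddy [0.46249996 0.18230764] 8.626369462388281 [[-0.0004, 0.001], [0.0001, 0.0011], [0.0005, -0.0011], [-0.0001, -0.0011]]
B [0.4481 0.2791 0.121 ] -> [ 0.5005 -0.1564]
A [0.4575 0.2138 0.121 ] -> [ 0.4938 -0.2221]
D [0.4669 0.1507 0.121 ] -> [ 0.5072 -0.0908]
C [0.4775 0.0855 0.125 ] -> [ 0.4872 -0.2877]
```

View pics/crop2.png

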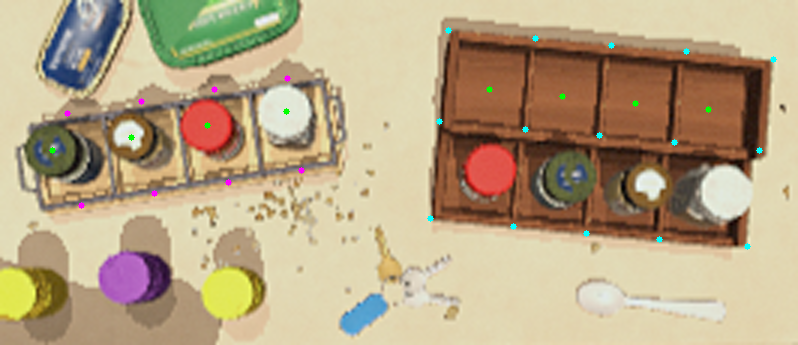

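The projected rack and caddy points land on the edges, so the poses are good. Next I need a helper that gives the shift to a target in tool axes.

```bash
cat >> h.py <<'E'
def rel(x,y,z,yawdeg,s=None):
    "shift (cm, tool axes) and turn to TCP target with tool y at yawdeg in world, tool pointing down"
    s=s or read_state();Q=R.from_quat(s["tcp_rot"]);a=np.radians(yawdeg)
    yv=np.array([np.cos(a),np.sin(a),0]);zv=np.array([0,0,-1.]);T=R.from_matrix(np.column_stack([np.cross(yv,zv),yv,zv]))
    print("shift",(Q.inv().apply(np.array([x,y,z])-s["position"])*100).round(2),"turn",(Q.inv()*T).as_rotvec().round(3),"t",round(s["t"],2))
E
python3 -c "
from h import *
rel(.4775,.0855,.19,8.6)"
```

```text
shift [-44.38 -37.84   4.11] turn [-1.000e-03  1.000e-03  1.182e+00] t 0.15
```

```bash
python3 -m creep '[{"x":-3,"y":-2.5},{"x":-6,"y":-5},{"x":-9,"y":-7.6},{"x":-12,"y":-10.1},{"x":-14.8,"y":-12.6,"hand":1}]'
python3 -m creep '[{"x":-3,"y":-2.5},{"x":-6,"y":-5},{"x":-9,"y":-7.6},{"x":-12,"y":-10.1},{"x":-14.8,"y":-12.6}]'
python3 -m creep '[{"x":-3,"y":-2.5,"rz":0.12},{"x":-6,"y":-5,"rz":0.24},{"x":-9,"y":-7.6,"rz":0.36},{"x":-12,"y":-10.1,"rz":0.48},{"x":-14.8,"y":-12.6,"rz":0.6}]'
python3 -m creep '[{"rz":0.12},{"rz":0.24},{"rz":0.36},{"rz":0.48},{"rz":0.58}]'
python3 -c "
from h import *
rel(.4775,.0855,.19,8.6)
d=snapshot('wrist');cv2.imwrite('pics/w1.png',d['image'][:,:,::-1])"
```

```text
shift [-44.38 -37.84   4.11] turn [-1.000e-03  1.000e-03  1.182e+00] t 0.15validation failed for argument at $[0]...
validation failed for argument at $[0]...
validation failed for argument at $[0]...
validation failed for argument at $[0]...
```

View pics/w1.png

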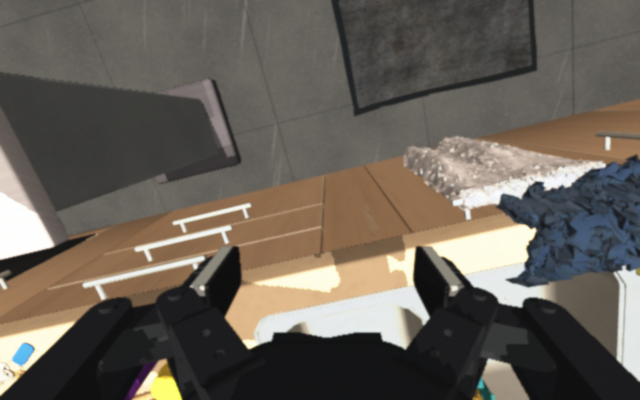

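The arm hasn't moved (the wrist view still shows the start pose at the counter edge). The rows probably need every key, so I'll give all seven.

```bash
python3 -m creep '[{"x":-3,"y":-2.5,"z":0,"rx":0,"ry":0,"rz":0,"hand":1},{"x":-6,"y":-5,"z":0,"rx":0,"ry":0,"rz":0,"hand":1},{"x":-9,"y":-7.6,"z":0,"rx":0,"ry":0,"rz":0,"hand":1},{"x":-12,"y":-10.1,"z":0,"rx":0,"ry":0,"rz":0,"hand":1},{"x":-14.8,"y":-12.6,"z":0,"rx":0,"ry":0,"rz":0,"hand":1}]'
python3 -c "
from h import *
rel(.4775,.0855,.19,8.6)"
```

```text
t: 0.62
position: [0.2507, 0.3996, 0.2311]
tcp_rot: [0.119, 0.993, -0.0, 0.0]
wrist_force: [1.1, 0.4, -0.4]
finger_gap: 0.0851
grip_force: 0.0
shift [-29.46 -25.17   4.12] turn [-0.     0.     1.182] t 0.62
```

```bash
python3 -m creep '[{"x":-3,"y":-2.5,"z":0,"rx":0,"ry":0,"rz":0,"hand":1},{"x":-6,"y":-5,"z":0,"rx":0,"ry":0,"rz":0,"hand":1},{"x":-9,"y":-7.6,"z":0,"rx":0,"ry":0,"rz":0,"hand":1},{"x":-12,"y":-10.1,"z":0,"rx":0,"ry":0,"rz":0,"hand":1},{"x":-14.8,"y":-12.6,"z":0,"rx":0,"ry":0,"rz":0,"hand":1}]' | head -1
python3 -m creep '[{"x":-3,"y":-2.5,"z":0,"rx":0,"ry":0,"rz":0.12,"hand":1},{"x":-6,"y":-5,"z":0,"rx":0,"ry":0,"rz":0.24,"hand":1},{"x":-9,"y":-7.6,"z":0,"rx":0,"ry":0,"rz":0.36,"hand":1},{"x":-12,"y":-10.1,"z":0,"rx":0,"ry":0,"rz":0.48,"hand":1},{"x":-14.7,"y":-12.6,"z":0,"rx":0,"ry":0,"rz":0.6,"hand":1}]' | head -1
python3 -m creep '[{"x":0,"y":0,"z":0,"rx":0,"ry":0,"rz":0.12,"hand":1},{"x":0,"y":0,"z":0,"rx":0,"ry":0,"rz":0.24,"hand":1},{"x":0,"y":0,"z":0,"rx":0,"ry":0,"rz":0.36,"hand":1},{"x":0,"y":0,"z":0,"rx":0,"ry":0,"rz":0.48,"hand":1},{"x":0,"y":0,"z":0,"rx":0,"ry":0,"rz":0.58,"hand":1}]'
python3 -c "
from h import *
rel(.4775,.0855,.089,8.6)
d=snapshot('wrist');cv2.imwrite('pics/w2.png',d['image'][:,:,::-1])"
```

```text
t: 1.03
t: 1.45
t: 1.87
position: [0.4769, 0.0864, 0.2311]
tcp_rot: [0.654, 0.757, -0.0, -0.0]
wrist_force: [0.5, 1.1, -0.9]
finger_gap: 0.0854
grip_force: 0.0
shift [-0.1   0.05 14.21] turn [-0.    -0.    -0.004] t 1.87
```

View pics/w2.png

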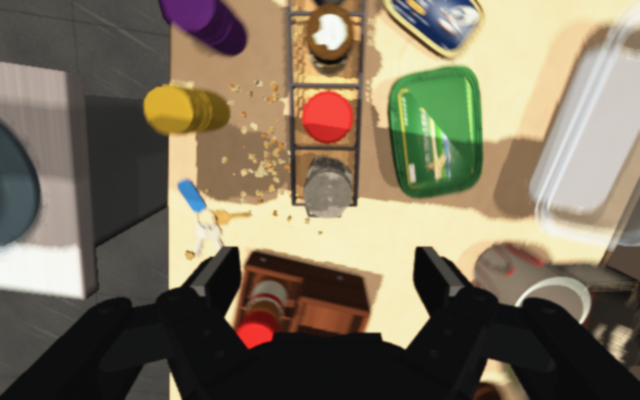

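The wrist view shows C's cap at about (328,190), D at (327,117) and A at (329,33). I'll check that against the projection of the measured positions.

```bash
python3 -c "
from h import *
d=snapshot('wrist')
for p in ([.4775,.0855,.125],[.4669,.1507,.121],[.4575,.2138,.121]): print(np.round(proj(d,p)))
print(onz(d,327,117,.121),onz(d,329,33,.121))"
```

```text
[327. 197.]
[326. 120.]
[325.  34.]
[0.46779207 0.15286346 0.121     ] [0.46031319 0.21498634 0.121     ]
```

```bash
python3 -m creep '[{"x":0,"y":0,"z":3,"rx":0,"ry":0,"rz":0,"hand":1},{"x":0,"y":0,"z":6.5,"rx":0,"ry":0,"rz":0,"hand":1},{"x":0,"y":0,"z":10,"rx":0,"ry":0,"rz":0,"hand":1},{"x":0,"y":0,"z":12.5,"rx":0,"ry":0,"rz":0,"hand":1},{"x":0,"y":0,"z":14.2,"rx":0,"ry":0,"rz":0,"hand":1}]' 40
python3 -m creep '[{"x":0,"y":0,"z":0,"rx":0,"ry":0,"rz":0,"hand":0.3},{"x":0,"y":0,"z":0,"rx":0,"ry":0,"rz":0,"hand":-0.3},{"x":0,"y":0,"z":0,"rx":0,"ry":0,"rz":0,"hand":-1},{"x":0,"y":0,"z":0,"rx":0,"ry":0,"rz":0,"hand":-1},{"x":0,"y":0,"z":0,"rx":0,"ry":0,"rz":0,"hand":-1}]' 40
python3 -m creep '[{"x":0,"y":0,"z":0,"rx":0,"ry":0,"rz":0,"hand":-1},{"x":0,"y":0,"z":0,"rx":0,"ry":0,"rz":0,"hand":-1},{"x":0,"y":0,"z":0,"rx":0,"ry":0,"rz":0,"hand":-1},{"x":0,"y":0,"z":-1,"rx":0,"ry":0,"rz":0,"hand":-1},{"x":0,"y":0,"z":-2,"rx":0,"ry":0,"rz":0,"hand":-1}]' 40
```

```text
t: 2.38
position: [0.4749, 0.0866, 0.0864]
tcp_rot: [0.65, 0.76, -0.001, -0.001]
wrist_force: [0.1, 0.7, 0.7]
finger_gap: 0.085
grip_force: 0.0
t: 2.8
position: [0.4783, 0.0867, 0.0911]
tcp_rot: [0.651, 0.759, 0.001, 0.001]
wrist_force: [-1.9, -0.6, 6.1]
finger_gap: 0.043
grip_force: 40.6
t: 3.22
position: [0.4769, 0.0867, 0.1098]
tcp_rot: [0.651, 0.759, 0.0, -0.0]
wrist_force: [0.3, 1.0, -1.5]
finger_gap: 0.043
grip_force: 41.2
```

```bash
python3 -m creep '[{"x":0,"y":0,"z":-2,"rx":0,"ry":0,"rz":0,"hand":-1},{"x":0,"y":0,"z":-5,"rx":0,"ry":0,"rz":0,"hand":-1},{"x":0,"y":0,"z":-8,"rx":0,"ry":0,"rz":0,"hand":-1},{"x":0,"y":0,"z":-11.5,"rx":0,"ry":0,"rz":0,"hand":-1},{"x":0,"y":0,"z":-14,"rx":0,"ry":0,"rz":0,"hand":-1}]' 40
python3 -c "
from h import *
rel(.4872,-.2877,.25,-5.8)"
```

```text
t: 3.63
position: [0.4778, 0.0868, 0.2528]
tcp_rot: [0.651, 0.759, 0.001, 0.001]
wrist_force: [1.9, 1.0, -0.9]
finger_gap: 0.0427
grip_force: 41.2
shift [-37.16  -4.76   0.27] turn [ 0.004 -0.     0.254] t 3.63
```

```bash
python3 -m creep '[{"x":-2,"y":-0.3,"z":0,"rx":0,"ry":0,"rz":0,"hand":-1},{"x":-5.5,"y":-0.7,"z":0,"rx":0,"ry":0,"rz":0,"hand":-1},{"x":-9.5,"y":-1.2,"z":0,"rx":0,"ry":0,"rz":0,"hand":-1},{"x":-13.5,"y":-1.7,"z":0,"rx":0,"ry":0,"rz":0,"hand":-1},{"x":-17.5,"y":-2.2,"z":0,"rx":0,"ry":0,"rz":0,"hand":-1}]' 40 | head -2
python3 -m creep '[{"x":-4,"y":-0.5,"z":0,"rx":0,"ry":0,"rz":0.05,"hand":-1},{"x":-8,"y":-1,"z":0,"rx":0,"ry":0,"rz":0.1,"hand":-1},{"x":-12,"y":-1.5,"z":0,"rx":0,"ry":0,"rz":0.15,"hand":-1},{"x":-16,"y":-2.1,"z":0,"rx":0,"ry":0,"rz":0.2,"hand":-1},{"x":-19.6,"y":-2.5,"z":0,"rx":0,"ry":0,"rz":0.25,"hand":-1}]' 40
python3 -c "
from h import *
d=snapshot('top');cv2.imwrite('pics/t1.png',cv2.resize(d['image'][110:260,300:460,::-1],None,fx=4,fy=4))
rel(.4872,-.2877,.12,-5.8)"
```

```text
t: 4.05
position: [0.4819, -0.0912, 0.2501]
t: 4.47
position: [0.4865, -0.2899, 0.2499]
tcp_rot: [0.742, 0.67, 0.0, 0.001]
wrist_force: [1.1, 0.0, -2.0]
finger_gap: 0.0431
grip_force: 41.2
shift [ 0.98 -0.06 12.91] turn [ 0.001  0.007 -0.007] t 4.52
```

View pics/t1.png

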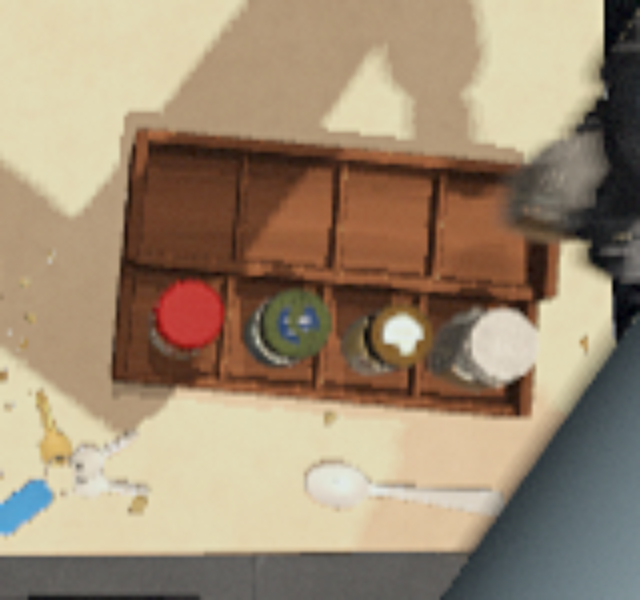

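The top view shows the held jar over the right rear compartment; the arm overshot a little and is still settling. I'll descend most of the way, let it settle, then re-measure.

```bash
python3 -m creep '[{"x":0,"y":0,"z":0,"rx":0,"ry":0,"rz":0,"hand":-1},{"x":0,"y":0,"z":0,"rx":0,"ry":0,"rz":0,"hand":-1},{"x":0,"y":0,"z":2,"rx":0,"ry":0,"rz":0,"hand":-1},{"x":0,"y":0,"z":4.5,"rx":0,"ry":0,"rz":0,"hand":-1},{"x":0,"y":0,"z":5,"rx":0,"ry":0,"rz":0,"hand":-1}]' 40 | head -2
python3 -m creep '[{"x":0,"y":0,"z":0,"rx":0,"ry":0,"rz":0,"hand":-1},{"x":0,"y":0,"z":0,"rx":0,"ry":0,"rz":0,"hand":-1}]' 40 
python3 -c "
from h import *
rel(.4872,-.2877,.12,-5.8)"
```

```text
t: 4.93
position: [0.4852, -0.2843, 0.1961]
t: 5.1
position: [0.4868, -0.2861, 0.1999]
tcp_rot: [0.74, 0.672, 0.0, -0.0]
wrist_force: [0.2, -0.7, -1.5]
finger_gap: 0.0432
grip_force: 41.3
shift [-0.16  0.06  7.99] turn [-0.    -0.     0.005] t 5.1
```

```bash
python3 -m creep '[{"x":-0.1,"y":0,"z":2,"rx":0,"ry":0,"rz":0,"hand":-1},{"x":-0.1,"y":0,"z":4,"rx":0,"ry":0,"rz":0,"hand":-1},{"x":-0.1,"y":0,"z":6,"rx":0,"ry":0,"rz":0,"hand":-1},{"x":-0.1,"y":0,"z":7,"rx":0,"ry":0,"rz":0,"hand":-1},{"x":-0.1,"y":0,"z":7.5,"rx":0,"ry":0,"rz":0,"hand":-1}]' 40 | head -4
python3 -m creep '[{"x":0,"y":0,"z":0.2,"rx":0,"ry":0,"rz":0,"hand":-1},{"x":0,"y":0,"z":0.4,"rx":0,"ry":0,"rz":0,"hand":-1},{"x":0,"y":0,"z":0.6,"rx":0,"ry":0,"rz":0,"hand":-1},{"x":0,"y":0,"z":0.7,"rx":0,"ry":0,"rz":0,"hand":-1},{"x":0,"y":0,"z":0.7,"rx":0,"ry":0,"rz":0,"hand":-1}]' 40
```

```text
t: 5.52
position: [0.4865, -0.2877, 0.124]
tcp_rot: [0.741, 0.672, -0.0, -0.0]
wrist_force: [-0.0, 0.4, -0.9]
t: 5.93
position: [0.4876, -0.289, 0.1192]
tcp_rot: [0.741, 0.672, 0.0, 0.002]
wrist_force: [-1.6, 0.8, 4.2]
finger_gap: 0.0436
grip_force: 41.8
```

Contact with the floor (Fz is about +5 N). I'll open partway and rise.

```bash
python3 -m creep '[{"x":0,"y":0,"z":0,"rx":0,"ry":0,"rz":0,"hand":0.2},{"x":0,"y":0,"z":0,"rx":0,"ry":0,"rz":0,"hand":0.4},{"x":0,"y":0,"z":0,"rx":0,"ry":0,"rz":0,"hand":0.4},{"x":0,"y":0,"z":-0.5,"rx":0,"ry":0,"rz":0,"hand":0.4},{"x":0,"y":0,"z":-2,"rx":0,"ry":0,"rz":0,"hand":0.4}]' 40 
python3 -m creep '[{"x":0,"y":0,"z":-3,"rx":0,"ry":0,"rz":0,"hand":0.4},{"x":0,"y":0,"z":-6,"rx":0,"ry":0,"rz":0,"hand":0.4},{"x":0,"y":0,"z":-8,"rx":0,"ry":0,"rz":0,"hand":1},{"x":0,"y":0,"z":-9,"rx":0,"ry":0,"rz":0,"hand":1},{"x":0,"y":0,"z":-9,"rx":0,"ry":0,"rz":0,"hand":1}]' 40 
python3 -c "
from h import *
rel(.4675,.152,.21,8.6)"
```

```text
t: 6.35
position: [0.4852, -0.2871, 0.1356]
tcp_rot: [0.741, 0.672, -0.0, -0.002]
wrist_force: [0.2, -0.3, -0.6]
finger_gap: 0.0598
grip_force: 0.0
t: 6.77
position: [0.4881, -0.2892, 0.2301]
tcp_rot: [0.741, 0.672, 0.001, 0.003]
wrist_force: [0.7, 1.2, -0.2]
finger_gap: 0.0851
grip_force: 0.0
shift [43.71 -6.37  1.87] turn [ 0.004  0.003 -0.248] t 6.77
```

```bash
python3 -m creep '[{"x":2,"y":-0.3,"z":0,"rx":0,"ry":0,"rz":0,"hand":1},{"x":6,"y":-0.9,"z":0,"rx":0,"ry":0,"rz":0,"hand":1},{"x":10,"y":-1.5,"z":0,"rx":0,"ry":0,"rz":0,"hand":1},{"x":14,"y":-2,"z":0,"rx":0,"ry":0,"rz":0,"hand":1},{"x":18,"y":-2.6,"z":0,"rx":0,"ry":0,"rz":0,"hand":1}]' | head -2
python3 -m creep '[{"x":4,"y":-0.6,"z":0,"rx":0,"ry":0,"rz":-0.05,"hand":1},{"x":8,"y":-1.2,"z":0,"rx":0,"ry":0,"rz":-0.1,"hand":1},{"x":12,"y":-1.8,"z":0,"rx":0,"ry":0,"rz":-0.15,"hand":1},{"x":16,"y":-2.4,"z":0,"rx":0,"ry":0,"rz":-0.2,"hand":1},{"x":20,"y":-2.9,"z":0,"rx":0,"ry":0,"rz":-0.25,"hand":1}]' | head -2
python3 -m creep '[{"x":3,"y":0,"z":0,"rx":0,"ry":0,"rz":0,"hand":1},{"x":5,"y":0,"z":0,"rx":0,"ry":0,"rz":0,"hand":1},{"x":5.6,"y":0,"z":0,"rx":0,"ry":0,"rz":0,"hand":1},{"x":5.6,"y":0,"z":0,"rx":0,"ry":0,"rz":0,"hand":1},{"x":5.6,"y":0,"z":0,"rx":0,"ry":0,"rz":0,"hand":1}]' | head -3
python3 -c "
from h import *
d=snapshot('top');cv2.imwrite('pics/t2.png',cv2.resize(d['image'][120:250,180:450,::-1],None,fx=2.9,fy=2.9))
rel(.4675,.152,.086,8.6)"
```

```text
t: 7.18
position: [0.4771, -0.1046, 0.2253]
t: 7.6
position: [0.4674, 0.0972, 0.2256]
t: 8.02
position: [0.4601, 0.1502, 0.2262]
tcp_rot: [0.651, 0.759, -0.001, -0.0]
shift [ 0.12  0.76 14.05] turn [-0.001  0.001  0.001] t 8.07
```

View pics/t2.png

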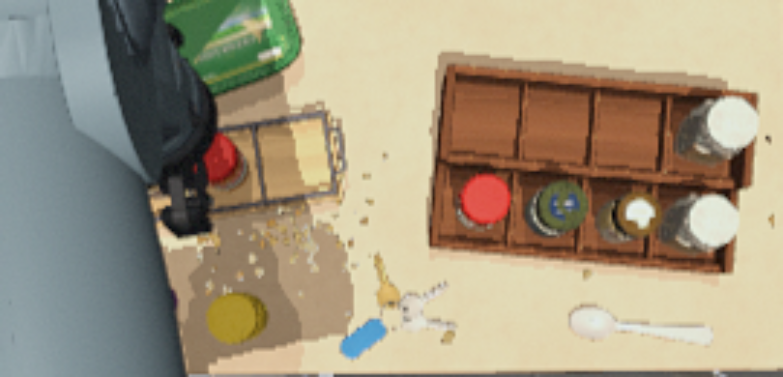

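C stands upright in the rear right compartment behind the open C, with its cap at crop (732,122). Now grip D.

```bash
python3 -m creep '[{"x":0.1,"y":0.7,"z":3,"rx":0,"ry":0,"rz":0,"hand":1},{"x":0.1,"y":0.7,"z":6.5,"rx":0,"ry":0,"rz":0,"hand":1},{"x":0.1,"y":0.7,"z":10,"rx":0,"ry":0,"rz":0,"hand":1},{"x":0.1,"y":0.7,"z":12.5,"rx":0,"ry":0,"rz":0,"hand":1},{"x":0.1,"y":0.7,"z":14,"rx":0,"ry":0,"rz":0,"hand":1}]' 40 | head -4
python3 -m creep '[{"x":0,"y":0,"z":0,"rx":0,"ry":0,"rz":0,"hand":1},{"x":0,"y":0,"z":0,"rx":0,"ry":0,"rz":0,"hand":0.3},{"x":0,"y":0,"z":0,"rx":0,"ry":0,"rz":0,"hand":-0.3},{"x":0,"y":0,"z":0,"rx":0,"ry":0,"rz":0,"hand":-1},{"x":0,"y":0,"z":0,"rx":0,"ry":0,"rz":0,"hand":-1}]' 40
python3 -m creep '[{"x":0,"y":0,"z":0,"rx":0,"ry":0,"rz":0,"hand":-1},{"x":0,"y":0,"z":0,"rx":0,"ry":0,"rz":0,"hand":-1},{"x":0,"y":0,"z":0,"rx":0,"ry":0,"rz":0,"hand":-1},{"x":0,"y":0,"z":-1,"rx":0,"ry":0,"rz":0,"hand":-1},{"x":0,"y":0,"z":-2,"rx":0,"ry":0,"rz":0,"hand":-1}]' 40
```

```text
t: 8.48
position: [0.4653, 0.1506, 0.0839]
tcp_rot: [0.652, 0.758, -0.002, -0.001]
wrist_force: [0.0, 1.5, 0.1]
t: 8.9
position: [0.4688, 0.1528, 0.0891]
tcp_rot: [0.652, 0.759, 0.001, 0.001]
wrist_force: [-1.3, -0.1, 7.5]
finger_gap: 0.0419
grip_force: 39.5
t: 9.32
position: [0.4671, 0.1528, 0.1077]
tcp_rot: [0.651, 0.759, -0.0, -0.0]
wrist_force: [0.6, -0.9, -1.1]
finger_gap: 0.042
grip_force: 40.8
```

```bash
python3 -m creep '[{"x":0,"y":0,"z":-2,"rx":0,"ry":0,"rz":0,"hand":-1},{"x":0,"y":0,"z":-5,"rx":0,"ry":0,"rz":0,"hand":-1},{"x":0,"y":0,"z":-8,"rx":0,"ry":0,"rz":0,"hand":-1},{"x":0,"y":0,"z":-11.5,"rx":0,"ry":0,"rz":0,"hand":-1},{"x":0,"y":0,"z":-14,"rx":0,"ry":0,"rz":0,"hand":-1}]' 40
python3 -c "
from h import *
rel(.5072,-.0908,.25,-5.8)"
```

```text
t: 9.73
position: [0.4679, 0.153, 0.2507]
tcp_rot: [0.651, 0.759, 0.001, 0.001]
wrist_force: [1.2, 0.2, -1.7]
finger_gap: 0.0415
grip_force: 40.9
shift [-24.69   0.18   0.07] turn [ 0.003 -0.001  0.253] t 9.73
```

```bash
python3 -m creep '[{"x":-2,"y":0,"z":0,"rx":0,"ry":0,"rz":0.05,"hand":-1},{"x":-5.5,"y":0,"z":0,"rx":0,"ry":0,"rz":0.1,"hand":-1},{"x":-9.5,"y":0.1,"z":0,"rx":0,"ry":0,"rz":0.15,"hand":-1},{"x":-13.5,"y":0.1,"z":0,"rx":0,"ry":0,"rz":0.2,"hand":-1},{"x":-17,"y":0.1,"z":0,"rx":0,"ry":0,"rz":0.25,"hand":-1}]' 40 | head -2
python3 -c "
from h import *
rel(.5072,-.0908,.2,-5.8)"
```

```text
t: 10.15
position: [0.4944, -0.0171, 0.248]
shift [-7.2   2.    4.81] turn [0.002 0.    0.001] t 10.15
```

```bash
python3 -m creep '[{"x":-3,"y":0.8,"z":0,"rx":0,"ry":0,"rz":0,"hand":-1},{"x":-5.5,"y":1.6,"z":0,"rx":0,"ry":0,"rz":0,"hand":-1},{"x":-7,"y":2,"z":1.5,"rx":0,"ry":0,"rz":0,"hand":-1},{"x":-7,"y":2,"z":3.5,"rx":0,"ry":0,"rz":0,"hand":-1},{"x":-7,"y":2,"z":5,"rx":0,"ry":0,"rz":0,"hand":-1}]' 40 | head -2
python3 -m creep '[{"x":0,"y":0,"z":0,"rx":0,"ry":0,"rz":0,"hand":-1},{"x":0,"y":0,"z":0,"rx":0,"ry":0,"rz":0,"hand":-1},{"x":0,"y":0,"z":0,"rx":0,"ry":0,"rz":0,"hand":-1}]' 40 | head -2
python3 -c "
from h import *
rel(.5072,-.0908,.117,-5.8)"
```

```text
t: 10.57
position: [0.5075, -0.0881, 0.1968]
t: 10.82
position: [0.5076, -0.0866, 0.1984]
shift [-0.42 -0.01  8.14] turn [0.001 0.    0.004] t 10.82
```

```bash
python3 -m creep '[{"x":-0.4,"y":0,"z":2,"rx":0,"ry":0,"rz":0,"hand":-1},{"x":-0.4,"y":0,"z":4,"rx":0,"ry":0,"rz":0,"hand":-1},{"x":-0.4,"y":0,"z":6,"rx":0,"ry":0,"rz":0,"hand":-1},{"x":-0.4,"y":0,"z":7.2,"rx":0,"ry":0,"rz":0,"hand":-1},{"x":-0.4,"y":0,"z":7.7,"rx":0,"ry":0,"rz":0,"hand":-1}]' 40 | head -4
python3 -m creep '[{"x":0,"y":0,"z":0.2,"rx":0,"ry":0,"rz":0,"hand":-1},{"x":0,"y":0,"z":0.4,"rx":0,"ry":0,"rz":0,"hand":-1},{"x":0,"y":0,"z":0.5,"rx":0,"ry":0,"rz":0,"hand":-1},{"x":0,"y":0,"z":0.6,"rx":0,"ry":0,"rz":0,"hand":-1},{"x":0,"y":0,"z":0.6,"rx":0,"ry":0,"rz":0,"hand":-1}]' 40
```

```text
t: 11.23
position: [0.5065, -0.0903, 0.1198]
tcp_rot: [0.741, 0.672, -0.0, -0.0]
wrist_force: [-0.6, 0.8, -1.3]
t: 11.65
position: [0.5079, -0.0911, 0.1171]
tcp_rot: [0.741, 0.672, 0.001, 0.002]
wrist_force: [-4.0, 1.2, 10.3]
finger_gap: 0.0419
grip_force: 42.2
```

Contact. Release, rise and go back for A.

```bash
python3 -m creep '[{"x":0,"y":0,"z":-0.1,"rx":0,"ry":0,"rz":0,"hand":0.2},{"x":0,"y":0,"z":-0.1,"rx":0,"ry":0,"rz":0,"hand":0.4},{"x":0,"y":0,"z":-0.1,"rx":0,"ry":0,"rz":0,"hand":0.4},{"x":0,"y":0,"z":-0.5,"rx":0,"ry":0,"rz":0,"hand":0.4},{"x":0,"y":0,"z":-2,"rx":0,"ry":0,"rz":0,"hand":0.4}]' 40 
python3 -m creep '[{"x":0,"y":0,"z":-3,"rx":0,"ry":0,"rz":0,"hand":0.4},{"x":0,"y":0,"z":-6,"rx":0,"ry":0,"rz":0,"hand":0.4},{"x":0,"y":0,"z":-8,"rx":0,"ry":0,"rz":0,"hand":1},{"x":0,"y":0,"z":-9,"rx":0,"ry":0,"rz":0,"hand":1},{"x":0,"y":0,"z":-9,"rx":0,"ry":0,"rz":0,"hand":1}]' 40 | head -2
python3 -c "
from h import *
rel(.4585,.2145,.22,8.6)"
```

```text
t: 12.07
position: [0.5051, -0.0902, 0.1327]
tcp_rot: [0.741, 0.672, -0.001, -0.002]
wrist_force: [-0.6, 0.2, 0.6]
finger_gap: 0.0596
grip_force: 0.0
t: 12.48
position: [0.5085, -0.0912, 0.2268]
shift [29.94 -7.97  0.62] turn [ 0.005  0.002 -0.248] t 12.48
```

```bash
python3 -m creep '[{"x":2,"y":-0.5,"z":0,"rx":0,"ry":0,"rz":-0.05,"hand":1},{"x":6,"y":-1.6,"z":0,"rx":0,"ry":0,"rz":-0.1,"hand":1},{"x":10,"y":-2.7,"z":0,"rx":0,"ry":0,"rz":-0.15,"hand":1},{"x":14,"y":-3.7,"z":0,"rx":0,"ry":0,"rz":-0.2,"hand":1},{"x":18,"y":-4.8,"z":0,"rx":0,"ry":0,"rz":-0.25,"hand":1}]' | head -2
python3 -c "
from h import *
rel(.4585,.2145,.22,8.6)"
```

```text
t: 12.9
position: [0.4752, 0.0945, 0.2224]
shift [12.11  0.19  0.25] turn [-0.003 -0.     0.003] t 12.9
```

```bash
python3 -m creep '[{"x":4,"y":0,"z":0,"rx":0,"ry":0,"rz":0,"hand":1},{"x":8,"y":0.1,"z":0,"rx":0,"ry":0,"rz":0,"hand":1},{"x":11,"y":0.2,"z":0,"rx":0,"ry":0,"rz":0,"hand":1},{"x":12.1,"y":0.2,"z":0,"rx":0,"ry":0,"rz":0,"hand":1},{"x":12.1,"y":0.2,"z":0,"rx":0,"ry":0,"rz":0,"hand":1}]' | head -2
python3 -m creep '[{"x":0,"y":0,"z":0,"rx":0,"ry":0,"rz":0,"hand":1},{"x":0,"y":0,"z":0,"rx":0,"ry":0,"rz":0,"hand":1},{"x":0,"y":0,"z":0,"rx":0,"ry":0,"rz":0,"hand":1}]' | head -2
python3 -c "
from h import *
rel(.4585,.2145,.088,8.6)
d=snapshot('top');cv2.imwrite('pics/t3.png',cv2.resize(d['image'][120:250,180:450,::-1],None,fx=2.9,fy=2.9))"
```

```text
t: 13.32
position: [0.4589, 0.2149, 0.2226]
t: 13.57
position: [0.4604, 0.2115, 0.2239]
shift [ 0.33 -0.14 13.59] turn [-0.001  0.001 -0.   ] t 13.57
```

View pics/t3.png

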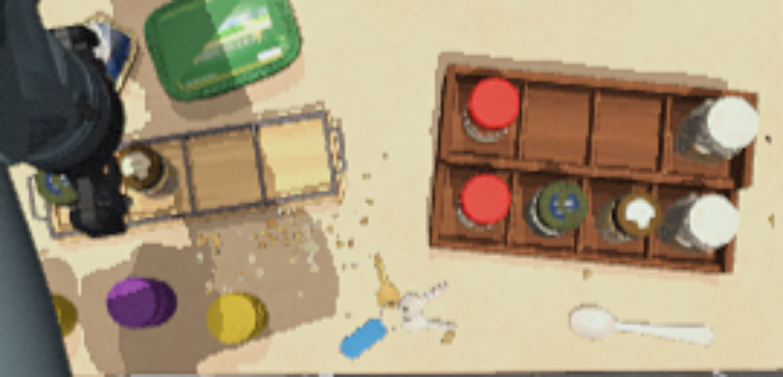

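D stands upright in the rear left compartment (crop (493,103)), C is fine, and A is still in the caddy (crop (143,165)). Now grip A.

```bash
python3 -m creep '[{"x":0.3,"y":-0.1,"z":3,"rx":0,"ry":0,"rz":0,"hand":1},{"x":0.3,"y":-0.1,"z":6.5,"rx":0,"ry":0,"rz":0,"hand":1},{"x":0.3,"y":-0.1,"z":10,"rx":0,"ry":0,"rz":0,"hand":1},{"x":0.3,"y":-0.1,"z":12.5,"rx":0,"ry":0,"rz":0,"hand":1},{"x":0.3,"y":-0.1,"z":13.7,"rx":0,"ry":0,"rz":0,"hand":1}]' 40 | head -4
python3 -m creep '[{"x":0,"y":0,"z":0,"rx":0,"ry":0,"rz":0,"hand":1},{"x":0,"y":0,"z":0,"rx":0,"ry":0,"rz":0,"hand":0.3},{"x":0,"y":0,"z":0,"rx":0,"ry":0,"rz":0,"hand":-0.3},{"x":0,"y":0,"z":0,"rx":0,"ry":0,"rz":0,"hand":-1},{"x":0,"y":0,"z":0,"rx":0,"ry":0,"rz":0,"hand":-1}]' 40
python3 -m creep '[{"x":0,"y":0,"z":0,"rx":0,"ry":0,"rz":0,"hand":-1},{"x":0,"y":0,"z":0,"rx":0,"ry":0,"rz":0,"hand":-1},{"x":0,"y":0,"z":0,"rx":0,"ry":0,"rz":0,"hand":-1},{"x":0,"y":0,"z":-1,"rx":0,"ry":0,"rz":0,"hand":-1},{"x":0,"y":0,"z":-2,"rx":0,"ry":0,"rz":0,"hand":-1}]' 40
python3 -m creep '[{"x":0,"y":0,"z":-2,"rx":0,"ry":0,"rz":0,"hand":-1},{"x":0,"y":0,"z":-5,"rx":0,"ry":0,"rz":0,"hand":-1},{"x":0,"y":0,"z":-8,"rx":0,"ry":0,"rz":0,"hand":-1},{"x":0,"y":0,"z":-11.5,"rx":0,"ry":0,"rz":0,"hand":-1},{"x":0,"y":0,"z":-14,"rx":0,"ry":0,"rz":0,"hand":-1}]' 40
python3 -c "
from h import *
rel(.4938,-.2221,.25,-5.8)"
```

```text
t: 14.03
position: [0.4565, 0.2138, 0.0838]
tcp_rot: [0.652, 0.758, -0.002, -0.001]
wrist_force: [0.1, -0.9, -0.5]
t: 14.45
position: [0.4601, 0.2161, 0.0889]
tcp_rot: [0.651, 0.759, 0.001, 0.001]
wrist_force: [-5.4, -0.4, 11.4]
finger_gap: 0.0397
grip_force: 39.7
t: 14.87
position: [0.4583, 0.2157, 0.1078]
tcp_rot: [0.651, 0.759, -0.0, -0.0]
wrist_force: [0.7, -0.1, -0.4]
finger_gap: 0.0397
grip_force: 40.5
t: 15.28
position: [0.4592, 0.2161, 0.2512]
tcp_rot: [0.651, 0.759, 0.001, 0.001]
wrist_force: [1.2, 0.6, -1.3]
finger_gap: 0.0396
grip_force: 40.5
shift [-43.83  -3.23   0.09] turn [ 0.003 -0.001  0.253] t 15.28
```

```bash
python3 -m creep '[{"x":-2,"y":-0.1,"z":0,"rx":0,"ry":0,"rz":0,"hand":-1},{"x":-5.5,"y":-0.4,"z":0,"rx":0,"ry":0,"rz":0,"hand":-1},{"x":-9.5,"y":-0.7,"z":0,"rx":0,"ry":0,"rz":0,"hand":-1},{"x":-13.5,"y":-1,"z":0,"rx":0,"ry":0,"rz":0,"hand":-1},{"x":-17.5,"y":-1.3,"z":0,"rx":0,"ry":0,"rz":0,"hand":-1}]' 40 | head -2
python3 -m creep '[{"x":-4,"y":-0.3,"z":0,"rx":0,"ry":0,"rz":0.05,"hand":-1},{"x":-8,"y":-0.6,"z":0,"rx":0,"ry":0,"rz":0.1,"hand":-1},{"x":-12,"y":-0.9,"z":0,"rx":0,"ry":0,"rz":0.15,"hand":-1},{"x":-16,"y":-1.2,"z":0,"rx":0,"ry":0,"rz":0.2,"hand":-1},{"x":-19.5,"y":-1.4,"z":0,"rx":0,"ry":0,"rz":0.25,"hand":-1}]' 40|head -2
python3 -c "
from h import *
rel(.4938,-.2221,.2,-5.8)"
```

```text
t: 15.7
position: [0.4724, 0.0395, 0.2485]
t: 16.12
position: [0.4879, -0.1565, 0.2484]
shift [-6.46  1.24  4.85] turn [ 0.001  0.001 -0.   ] t 16.12
```

```bash
python3 -m creep '[{"x":-3,"y":0.6,"z":0,"rx":0,"ry":0,"rz":0,"hand":-1},{"x":-5.5,"y":1.1,"z":0,"rx":0,"ry":0,"rz":0,"hand":-1},{"x":-6.6,"y":1.2,"z":1.5,"rx":0,"ry":0,"rz":0,"hand":-1},{"x":-6.6,"y":1.2,"z":3.5,"rx":0,"ry":0,"rz":0,"hand":-1},{"x":-6.6,"y":1.2,"z":5,"rx":0,"ry":0,"rz":0,"hand":-1}]' 40 | head -2
python3 -m creep '[{"x":0,"y":0,"z":0,"rx":0,"ry":0,"rz":0,"hand":-1},{"x":0,"y":0,"z":0,"rx":0,"ry":0,"rz":0,"hand":-1},{"x":0,"y":0,"z":0,"rx":0,"ry":0,"rz":0,"hand":-1}]' 40 | head -2
python3 -c "
from h import *
rel(.4938,-.2221,.117,-5.8)"
```

```text
t: 16.53
position: [0.4936, -0.222, 0.1972]
t: 16.78
position: [0.4941, -0.2209, 0.1987]
shift [-0.12 -0.03  8.17] turn [0.001 0.001 0.004] t 16.78
```

```bash
python3 -m creep '[{"x":-0.1,"y":0,"z":2,"rx":0,"ry":0,"rz":0,"hand":-1},{"x":-0.1,"y":0,"z":4,"rx":0,"ry":0,"rz":0,"hand":-1},{"x":-0.1,"y":0,"z":6,"rx":0,"ry":0,"rz":0,"hand":-1},{"x":-0.1,"y":0,"z":7.2,"rx":0,"ry":0,"rz":0,"hand":-1},{"x":-0.1,"y":0,"z":7.7,"rx":0,"ry":0,"rz":0,"hand":-1}]' 40 | head -4
python3 -m creep '[{"x":0,"y":0,"z":0.2,"rx":0,"ry":0,"rz":0,"hand":-1},{"x":0,"y":0,"z":0.4,"rx":0,"ry":0,"rz":0,"hand":-1},{"x":0,"y":0,"z":0.5,"rx":0,"ry":0,"rz":0,"hand":-1},{"x":0,"y":0,"z":0.5,"rx":0,"ry":0,"rz":0,"hand":-1},{"x":0,"y":0,"z":0.5,"rx":0,"ry":0,"rz":0,"hand":-1}]' 40
```

```text
t: 17.2
position: [0.4934, -0.2214, 0.1199]
tcp_rot: [0.741, 0.672, -0.0, -0.0]
wrist_force: [-0.3, -0.0, -1.8]
t: 17.62
position: [0.4945, -0.2224, 0.117]
tcp_rot: [0.741, 0.672, 0.0, 0.001]
wrist_force: [-1.3, -0.1, 5.9]
finger_gap: 0.0395
grip_force: 41.2
```

```bash
python3 -m creep '[{"x":0,"y":0,"z":-0.1,"rx":0,"ry":0,"rz":0,"hand":0.2},{"x":0,"y":0,"z":-0.1,"rx":0,"ry":0,"rz":0,"hand":0.4},{"x":0,"y":0,"z":-0.1,"rx":0,"ry":0,"rz":0,"hand":0.4},{"x":0,"y":0,"z":-0.5,"rx":0,"ry":0,"rz":0,"hand":0.4},{"x":0,"y":0,"z":-2,"rx":0,"ry":0,"rz":0,"hand":0.4}]' 40 
python3 -m creep '[{"x":0,"y":0,"z":-3,"rx":0,"ry":0,"rz":0,"hand":0.4},{"x":0,"y":0,"z":-6,"rx":0,"ry":0,"rz":0,"hand":0.4},{"x":0,"y":0,"z":-8,"rx":0,"ry":0,"rz":0,"hand":1},{"x":0,"y":0,"z":-9,"rx":0,"ry":0,"rz":0,"hand":1},{"x":0,"y":0,"z":-9,"rx":0,"ry":0,"rz":0,"hand":1}]' 40 | head -2
python3 -c "
from h import *
rel(.449,.279,.22,8.6)"
```

```text
t: 18.03
position: [0.4919, -0.2208, 0.1334]
tcp_rot: [0.741, 0.672, -0.001, -0.002]
wrist_force: [-0.3, -0.3, -0.4]
finger_gap: 0.0597
grip_force: 0.0
t: 18.45
position: [0.495, -0.2227, 0.2279]
shift [49.48 -9.49  0.65] turn [ 0.004  0.003 -0.248] t 18.45
```

```bash
python3 -m creep '[{"x":2,"y":-0.4,"z":0,"rx":0,"ry":0,"rz":0,"hand":1},{"x":6,"y":-1.2,"z":0,"rx":0,"ry":0,"rz":0,"hand":1},{"x":10,"y":-1.9,"z":0,"rx":0,"ry":0,"rz":0,"hand":1},{"x":14,"y":-2.7,"z":0,"rx":0,"ry":0,"rz":0,"hand":1},{"x":18,"y":-3.5,"z":0,"rx":0,"ry":0,"rz":0,"hand":1}]' | head -2
python3 -m creep '[{"x":4,"y":-0.8,"z":0,"rx":0,"ry":0,"rz":-0.05,"hand":1},{"x":8,"y":-1.5,"z":0,"rx":0,"ry":0,"rz":-0.1,"hand":1},{"x":12,"y":-2.3,"z":0,"rx":0,"ry":0,"rz":-0.15,"hand":1},{"x":16,"y":-3.1,"z":0,"rx":0,"ry":0,"rz":-0.2,"hand":1},{"x":20,"y":-3.8,"z":0,"rx":0,"ry":0,"rz":-0.25,"hand":1}]' | head -2
python3 -c "
from h import *
rel(.449,.279,.22,8.6)"
```

```text
t: 18.87
position: [0.4748, -0.0375, 0.2233]
t: 19.28
position: [0.4563, 0.1652, 0.2235]
shift [11.36  1.03  0.34] turn [-0.003  0.     0.004] t 19.28
```

```bash
python3 -m creep '[{"x":4,"y":0.4,"z":0,"rx":0,"ry":0,"rz":0,"hand":1},{"x":8,"y":0.8,"z":0,"rx":0,"ry":0,"rz":0,"hand":1},{"x":10.5,"y":1,"z":0,"rx":0,"ry":0,"rz":0,"hand":1},{"x":11.4,"y":1,"z":0,"rx":0,"ry":0,"rz":0,"hand":1},{"x":11.4,"y":1,"z":0,"rx":0,"ry":0,"rz":0,"hand":1}]' | head -2
python3 -m creep '[{"x":0,"y":0,"z":0,"rx":0,"ry":0,"rz":0,"hand":1},{"x":0,"y":0,"z":0,"rx":0,"ry":0,"rz":0,"hand":1},{"x":0,"y":0,"z":0,"rx":0,"ry":0,"rz":0,"hand":1}]' | head -2
python3 -c "
from h import *
rel(.449,.279,.088,8.6)
d=snapshot('scene');cv2.imwrite('pics/s3.png',cv2.resize(d['image'][120:310,220:450,::-1],None,fx=3,fy=3))"
```

```text
t: 19.7
position: [0.4495, 0.279, 0.2234]
t: 19.95
position: [0.4508, 0.2761, 0.2251]
shift [ 0.32 -0.13 13.71] turn [-0.001  0.    -0.   ] t 19.95
```

View pics/s3.png

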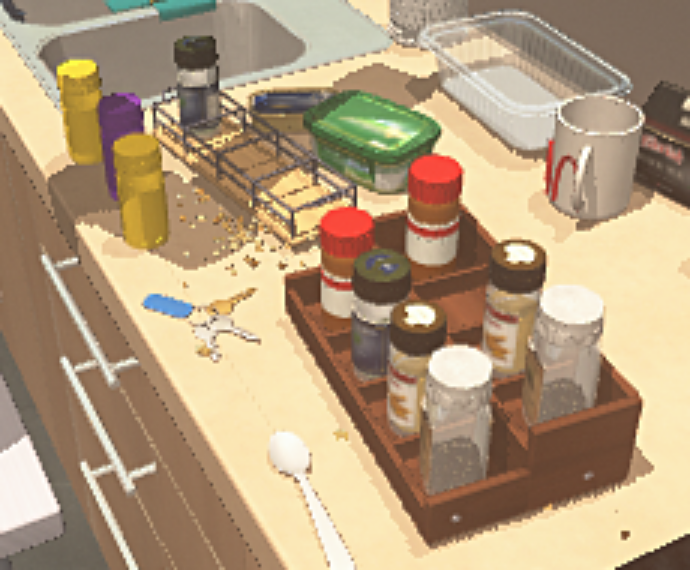

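In the scene view D (435,210), A (515,305) and C (568,355) stand upright in the rear row. B is still in the caddy (197,85), and its gap in the rear step is free. Now grip B.

```bash
python3 -m creep '[{"x":0.3,"y":-0.1,"z":3,"rx":0,"ry":0,"rz":0,"hand":1},{"x":0.3,"y":-0.1,"z":6.5,"rx":0,"ry":0,"rz":0,"hand":1},{"x":0.3,"y":-0.1,"z":10,"rx":0,"ry":0,"rz":0,"hand":1},{"x":0.3,"y":-0.1,"z":12.5,"rx":0,"ry":0,"rz":0,"hand":1},{"x":0.3,"y":-0.1,"z":13.8,"rx":0,"ry":0,"rz":0,"hand":1}]' 40 | head -4
python3 -m creep '[{"x":0,"y":0,"z":0,"rx":0,"ry":0,"rz":0,"hand":1},{"x":0,"y":0,"z":0,"rx":0,"ry":0,"rz":0,"hand":0.3},{"x":0,"y":0,"z":0,"rx":0,"ry":0,"rz":0,"hand":-0.3},{"x":0,"y":0,"z":0,"rx":0,"ry":0,"rz":0,"hand":-1},{"x":0,"y":0,"z":0,"rx":0,"ry":0,"rz":0,"hand":-1}]' 40
python3 -m creep '[{"x":0,"y":0,"z":0,"rx":0,"ry":0,"rz":0,"hand":-1},{"x":0,"y":0,"z":0,"rx":0,"ry":0,"rz":0,"hand":-1},{"x":0,"y":0,"z":0,"rx":0,"ry":0,"rz":0,"hand":-1},{"x":0,"y":0,"z":-1,"rx":0,"ry":0,"rz":0,"hand":-1},{"x":0,"y":0,"z":-2,"rx":0,"ry":0,"rz":0,"hand":-1}]' 40
python3 -m creep '[{"x":0,"y":0,"z":-2,"rx":0,"ry":0,"rz":0,"hand":-1},{"x":0,"y":0,"z":-5,"rx":0,"ry":0,"rz":0,"hand":-1},{"x":0,"y":0,"z":-8,"rx":0,"ry":0,"rz":0,"hand":-1},{"x":0,"y":0,"z":-11.5,"rx":0,"ry":0,"rz":0,"hand":-1},{"x":0,"y":0,"z":-14,"rx":0,"ry":0,"rz":0,"hand":-1}]' 40
python3 -c "
from h import *
rel(.5005,-.1564,.25,-5.8)"
```

```text
t: 20.42
position: [0.4472, 0.2783, 0.0839]
tcp_rot: [0.652, 0.758, -0.002, -0.001]
wrist_force: [-0.5, -0.2, 0.6]
t: 20.83
position: [0.4505, 0.281, 0.0892]
tcp_rot: [0.651, 0.759, 0.002, 0.001]
wrist_force: [-0.8, -0.4, 5.0]
finger_gap: 0.0432
grip_force: 39.8
t: 21.25
position: [0.4489, 0.2804, 0.108]
tcp_rot: [0.651, 0.759, -0.0, -0.0]
wrist_force: [0.3, -0.4, -1.0]
finger_gap: 0.043
grip_force: 40.7
t: 21.67
position: [0.4498, 0.2808, 0.2515]
tcp_rot: [0.651, 0.759, 0.002, 0.001]
wrist_force: [0.9, 1.4, -1.3]
finger_gap: 0.0434
grip_force: 40.8
shift [-43.98  -1.61   0.09] turn [ 0.003 -0.002  0.253] t 21.67
```

```bash
python3 -m creep '[{"x":-2,"y":-0.1,"z":0,"rx":0,"ry":0,"rz":0,"hand":-1},{"x":-5.5,"y":-0.2,"z":0,"rx":0,"ry":0,"rz":0,"hand":-1},{"x":-9.5,"y":-0.3,"z":0,"rx":0,"ry":0,"rz":0,"hand":-1},{"x":-13.5,"y":-0.5,"z":0,"rx":0,"ry":0,"rz":0,"hand":-1},{"x":-17.5,"y":-0.6,"z":0,"rx":0,"ry":0,"rz":0,"hand":-1}]' 40 | head -2
python3 -m creep '[{"x":-4,"y":-0.1,"z":0,"rx":0,"ry":0,"rz":0.05,"hand":-1},{"x":-8,"y":-0.3,"z":0,"rx":0,"ry":0,"rz":0.1,"hand":-1},{"x":-12,"y":-0.4,"z":0,"rx":0,"ry":0,"rz":0.15,"hand":-1},{"x":-16,"y":-0.6,"z":0,"rx":0,"ry":0,"rz":0.2,"hand":-1},{"x":-19.5,"y":-0.7,"z":0,"rx":0,"ry":0,"rz":0.25,"hand":-1}]' 40|head -2
python3 -c "
from h import *
rel(.5005,-.1564,.2,-5.8)"
```

```text
t: 22.08
position: [0.4698, 0.1052, 0.2486]
t: 22.5
position: [0.4924, -0.0897, 0.2486]
shift [-6.55  1.47  4.87] turn [ 0.002  0.001 -0.   ] t 22.5
```

```bash
python3 -m creep '[{"x":-3,"y":0.7,"z":0,"rx":0,"ry":0,"rz":0,"hand":-1},{"x":-5.5,"y":1.2,"z":0,"rx":0,"ry":0,"rz":0,"hand":-1},{"x":-6.6,"y":1.4,"z":1.5,"rx":0,"ry":0,"rz":0,"hand":-1},{"x":-6.6,"y":1.4,"z":3.5,"rx":0,"ry":0,"rz":0,"hand":-1},{"x":-6.6,"y":1.4,"z":5,"rx":0,"ry":0,"rz":0,"hand":-1}]' 40 | head -2
python3 -m creep '[{"x":0,"y":0,"z":0,"rx":0,"ry":0,"rz":0,"hand":-1},{"x":0,"y":0,"z":0,"rx":0,"ry":0,"rz":0,"hand":-1},{"x":0,"y":0,"z":0,"rx":0,"ry":0,"rz":0,"hand":-1}]' 40 | head -2
python3 -c "
from h import *
rel(.5005,-.1564,.117,-5.8)"
```

```text
t: 22.92
position: [0.5001, -0.1556, 0.1974]
t: 23.17
position: [0.5004, -0.1543, 0.1987]
shift [-0.21  0.02  8.17] turn [0.002 0.    0.004] t 23.17
```

```bash
python3 -m creep '[{"x":-0.2,"y":0,"z":2,"rx":0,"ry":0,"rz":0,"hand":-1},{"x":-0.2,"y":0,"z":4,"rx":0,"ry":0,"rz":0,"hand":-1},{"x":-0.2,"y":0,"z":6,"rx":0,"ry":0,"rz":0,"hand":-1},{"x":-0.2,"y":0,"z":7.2,"rx":0,"ry":0,"rz":0,"hand":-1},{"x":-0.2,"y":0,"z":7.7,"rx":0,"ry":0,"rz":0,"hand":-1}]' 40 | head -4
python3 -m creep '[{"x":0,"y":0,"z":0.2,"rx":0,"ry":0,"rz":0,"hand":-1},{"x":0,"y":0,"z":0.4,"rx":0,"ry":0,"rz":0,"hand":-1},{"x":0,"y":0,"z":0.5,"rx":0,"ry":0,"rz":0,"hand":-1},{"x":0,"y":0,"z":0.5,"rx":0,"ry":0,"rz":0,"hand":-1},{"x":0,"y":0,"z":0.5,"rx":0,"ry":0,"rz":0,"hand":-1}]' 40
```

```text
t: 23.58
position: [0.4995, -0.1558, 0.1199]
tcp_rot: [0.741, 0.672, -0.0, -0.0]
wrist_force: [-0.2, -0.0, -1.6]
t: 24.0
position: [0.5008, -0.1567, 0.1172]
tcp_rot: [0.741, 0.672, 0.001, 0.001]
wrist_force: [-2.5, 0.1, 7.1]
finger_gap: 0.043
grip_force: 41.5
```

Release, rise, and swing clear to the left over the counter.

```bash
python3 -m creep '[{"x":0,"y":0,"z":-0.1,"rx":0,"ry":0,"rz":0,"hand":0.2},{"x":0,"y":0,"z":-0.1,"rx":0,"ry":0,"rz":0,"hand":0.4},{"x":0,"y":0,"z":-0.1,"rx":0,"ry":0,"rz":0,"hand":0.4},{"x":0,"y":0,"z":-0.5,"rx":0,"ry":0,"rz":0,"hand":0.4},{"x":0,"y":0,"z":-2,"rx":0,"ry":0,"rz":0,"hand":0.4}]' 40 
python3 -m creep '[{"x":0,"y":0,"z":-3,"rx":0,"ry":0,"rz":0,"hand":0.4},{"x":0,"y":0,"z":-6,"rx":0,"ry":0,"rz":0,"hand":0.4},{"x":0,"y":0,"z":-8,"rx":0,"ry":0,"rz":0,"hand":0.4},{"x":0,"y":0,"z":-10,"rx":0,"ry":0,"rz":0,"hand":0.4},{"x":0,"y":0,"z":-11,"rx":0,"ry":0,"rz":0,"hand":0.4}]' 40 | head -2
python3 -m creep '[{"x":2,"y":-0.4,"z":0,"rx":0,"ry":0,"rz":0,"hand":0.4},{"x":6,"y":-1,"z":0,"rx":0,"ry":0,"rz":0,"hand":0.4},{"x":10,"y":-1.5,"z":0,"rx":0,"ry":0,"rz":0,"hand":0.4},{"x":14,"y":-2,"z":0,"rx":0,"ry":0,"rz":0,"hand":0.4},{"x":18,"y":-2.5,"z":0,"rx":0,"ry":0,"rz":0,"hand":0.4}]' | head -2
python3 -m creep '[{"x":4,"y":0,"z":0,"rx":0,"ry":0,"rz":0,"hand":0.4},{"x":8,"y":0,"z":0,"rx":0,"ry":0,"rz":0,"hand":0.4},{"x":12,"y":0,"z":0,"rx":0,"ry":0,"rz":0,"hand":0.4},{"x":14,"y":0,"z":0,"rx":0,"ry":0,"rz":0,"hand":0.4},{"x":14,"y":0,"z":0,"rx":0,"ry":0,"rz":0,"hand":0.4}]' | head -2
python3 -m creep '[{"x":0,"y":0,"z":0,"rx":0,"ry":0,"rz":0,"hand":0.4},{"x":0,"y":0,"z":0,"rx":0,"ry":0,"rz":0,"hand":0.4},{"x":0,"y":0,"z":0,"rx":0,"ry":0,"rz":0,"hand":0.4},{"x":0,"y":0,"z":0,"rx":0,"ry":0,"rz":0,"hand":0.4},{"x":0,"y":0,"z":0,"rx":0,"ry":0,"rz":0,"hand":0.4}]' | head -4
python3 -c "
from h import *
a=cv2.resize(snapshot('scene')['image'][120:310,220:450,::-1],(690,570))[:,:,:]
b=cv2.resize(snapshot('top')['image'][120:250,180:450,::-1],(600,289))
cv2.imwrite('pics/f.png',np.vstack([cv2.resize(a[180:],(600,310)),b[:289]]))"
```

```text
t: 24.42
position: [0.498, -0.1554, 0.1335]
tcp_rot: [0.741, 0.672, -0.001, -0.002]
wrist_force: [0.8, 0.4, 0.3]
finger_gap: 0.0598
grip_force: 0.0
t: 24.83
position: [0.5008, -0.1567, 0.2482]
t: 25.25
position: [0.4919, 0.0269, 0.2449]
t: 25.67
position: [0.5058, 0.1687, 0.2445]
t: 26.08
position: [0.5062, 0.1636, 0.2453]
tcp_rot: [0.742, 0.671, -0.0, -0.0]
wrist_force: [0.9, -0.2, -1.0]
```

View pics/f.png

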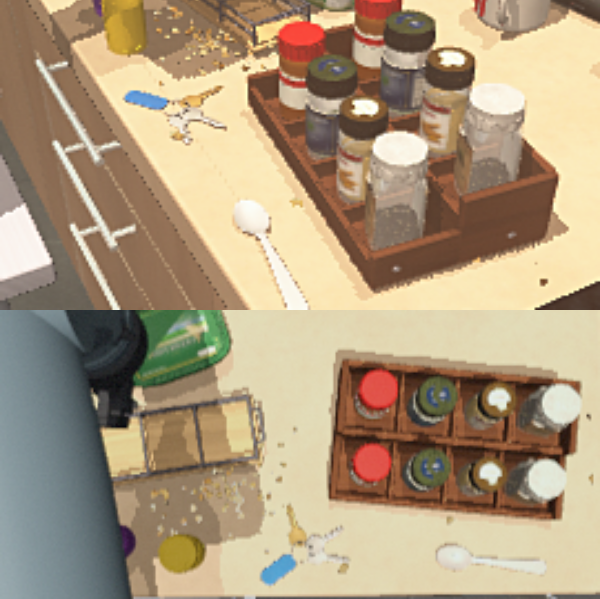

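Both views show the rear row as D, B, A, C, upright behind the matching front jars (top view caps at (378,390), (436,396), (496,400) and (558,406)). The gripper is clear, so I'll hand in.

```bash
python3 -c "
from h import *
print(r.close_job())"
```

```text
the job is handed in; nothing more can be done
None
```

All four new jars (D, B, A, C from left to right) now stand upright in the rear step behind their opened matches, and the job was handed in at about 26 s with the gripper clear.

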